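# Put the inspection kit into its fitted carrier

### The arm

A 6-joint arm with a two-finger parallel gripper is mounted at the origin on a cart in front of the work surface, level with it; the furniture and walls round the work are solid. World frame = base frame: x ahead of the robot, y to its left, z up, the work surface at z = 0. Lengths are in m, angles in rad, forces in N, time in s.
With the tool pointing down it reaches from about 0.325 to 0.9 m from the base axis. Payload 3.5 kg.
Tool frame: the origin (TCP) lies midway between the tips of the shut fingers; the grasp point (between the pads) lies 19 mm behind it; z points along the fingers, y is the direction in which the jaws open and shut (so a half turn about z gives the same grasp; the last joint's range is limited). The gripper opens to 85 mm and grips with 20 to 120 N. Pads are 22 mm wide; open, the fingers measure 114 mm over their backs; the gripper's body (76 mm by 85 mm) begins 54 mm behind the grasp point. The pads swing forward as they close: fully open they stand 13 mm farther back than shut.
Start: joints at [-1.406, 0.276, -0.026, 1.268, 0, 1.467], TCP at [0.165, -0.603, 0.231] pointing down, gripper open.
Joint ranges: [-3.12, 3.12], [-0.85, 1.88], [-1.08, 1.24], [-1.95, 2.15], [-1.57, 1.53], [-3.14, 3.14]. Speed limits (rad/s): [2.57, 2.57, 3.14, 3.14, 3.14, 3.14].

### API

Orientations are given as a 3x3 rotation matrix whose columns are the frame's x, y, z axes.
In Python, from plant import bot gives the robot as it stands.
- The arm moves only by the shell command python3 -m creep 'ROWS' [FORCE]. ROWS is JSON, a list of rows, each a list of 3 entries, a list of its own where there are three numbers: the shift along the world's x, y, z in mm, then the turn, a rotation vector about the world's x, y, z in degrees, then the opening, from 0 (shut) to 1 (fully open). A call has 1 to 12 rows; each row is the pose to reach, as a shift and turn from the pose commanded when the call began; what a row does not reach only later rows make up. A row lasts 1/10 s, in which the tool goes at most 50 mm and 8.59 degrees, less where a joint would pass 70% of its speed; a pose out of reach is approached as far as the arm can. A call with a gripper value outside its range is refused whole. The fingers move at their own pace and stop on an object; FORCE is the grip in N (left out, the last holds). Time passes only in rows, so rows that repeat a pose let the fingers close. It gives the time, the measured TCP pose, the force and the opening at its end, in the units of the state.
- bot.sense(): the state, without advancing time (a new reading comes with each control period).
- bot.grab_frame(name): name is "scene" or "top" or "wrist"; returns a dict with "pixels" (480x640x3 uint8, red, green, blue), "fx", "fy", "cx", "cy" (pixels), "xyz" and "attitude" of the camera in the world. Camera axes: x right, y down, z forward; pixel columns grow to the right and rows downward; lengths in m; the calibration is good to about 2 mm. A picture is of the moment at which its call begins. There is no depth.
- bot.close_job(): hands the job in, once; it reports no verdict.
Trained networks look in the newest picture that a camera, given by its name, has taken for a name from the list of things; names that differ only in an ending like _2 or _b are one class to them, and where a whole thing is asked for, a point or a joint stands for the part that bears it (a point fixed in the world has none). Each returns a list of dicts, best first, with "p" (0 to 1); they miss things now and then, are a little off and sometimes report something else, mostly with a low value. They report only what shows in the picture. A call takes as long as a camera call. They do not tell look-alikes from the thing itself.
- bot.boxes_of(name, camera): "uv" ([column, row] in pixels, amid what is visible of it).
The state is a dict: "t": time; "joint_positions": joint angles; "qvel": joint speeds; "tau": joint torques, N m; "tool_pos": TCP position; "ee_rot": TCP orientation; "ft_force": force on the tool from outside, world axes, zero at the start; "ft_torque": the same for the moment, N m; "width": opening from 0.0 (shut) to 1.0 (fully open).
Only numpy, scipy, OpenCV 4.12 (cv2) and the standard library are available. Lean on these libraries where they do the work, as an engineer would, in place of code of your own. Each camera call takes 0.05 s, during which the arm holds its last target. There are 200 camera calls.

### The job

Pack the thread inspector's kit into its carrier tray: lay the large ring gauge, the small ring gauge, the plug gauge and the hand tally counter each into the insert whose recess is cut to its shape and size, so that all four sit fully down and flat on the floor of their own recess. The small ring also drops loosely into the large ring's recess, so mind the sizes. Leave the oil bottle and the caliper where they are.

Things in the scene. Friction and masses are not known exactly. Their poses are not given: they have to be found in the camera images.
- ring_large: Large thread ring gauge: plain grey steel ring, 58 mm across, 15 mm thick, with a 24 mm bore, lying flat on the worktop, about 0.22 kg. Origin at the centre of its underside, z up. Take it across the rim.
- ring_small: Small thread ring gauge: plain grey steel ring, 38 mm across, 12 mm thick, with a small hole, lying flat on the worktop, about 0.08 kg. Origin at the centre of its underside, z up. Take it across the rim.
- plug: Thread plug gauge, lying, 98 mm long: white six-sided grip 64 mm long, 17 mm across (own x), 14 mm high, and a thin threaded rod at each end; 0.08 kg. Origin on its underside at half length, z up, its length along its own y. Take it across the grip (along own x) near the origin. Either way round will do in its recess.
- counter: Black hand tally counter, upright box 45 mm (own x) by 60 mm (own y) by 34 mm high, with a round key 18 mm across on top that reaches 41 mm (sprung; of no matter here); about 0.09 kg. Origin at the centre of its underside, z up. Take it across its 45 mm sides. Either way round will do in its recess.
- nest_ring_large: Fixed grey plastic insert, 124 x 96 x 16 mm, in one of the 2 x 2 bays of an aluminium tray (268 x 212 mm, rim 15 mm). For the large ring gauge: a round recess, 66 mm across. Recess 7 mm deep, black floor, 3 mm 45 degree lead-in. Origin: centre of its underside, 3 mm over the worktop, below the recess centre; recess floor at z = 9 mm, top at 16 mm; own x along the 124 mm side.
- nest_ring_small: Fixed grey plastic insert, 124 x 96 x 16 mm, in one of the 2 x 2 bays of an aluminium tray (268 x 212 mm, rim 15 mm). For the small ring gauge: a round recess, 45 mm across. Recess 7 mm deep, black floor, 3 mm 45 degree lead-in. Origin: centre of its underside, 3 mm over the worktop, below the recess centre; recess floor at z = 9 mm, top at 16 mm; own x along the 124 mm side.
- nest_plug: Fixed grey plastic insert, 124 x 96 x 16 mm, in one of the 2 x 2 bays of an aluminium tray (268 x 212 mm, rim 15 mm). For the plug gauge: a slot 108 mm (own x) by 27 mm (own y). Recess 7 mm deep, black floor, 3 mm 45 degree lead-in. Origin: centre of its underside, 3 mm over the worktop, below the recess centre; recess floor at z = 9 mm, top at 16 mm; own x along the 124 mm side.
- nest_counter: Fixed grey plastic insert, 124 x 96 x 16 mm, in one of the 2 x 2 bays of an aluminium tray (268 x 212 mm, rim 15 mm). For the tally counter: a rectangle 54 mm (own x) by 70 mm (own y). Recess 7 mm deep, black floor, 3 mm 45 degree lead-in. Origin: centre of its underside, 3 mm over the worktop, below the recess centre; recess floor at z = 9 mm, top at 16 mm; own x along the 124 mm side.
- oil_bottle: Bystander: white squeeze bottle with a red nozzle, 54 mm in diameter, 140 mm high, standing upright beside the work, loose. Origin at the centre of its underside. Leave it standing where it is.
- caliper: Bystander: vernier caliper lying flat, 210 mm long (own y), 74 mm wide, 16 mm high, loose. Origin at the middle of its underside. Leave it where it is.
Things that resemble listed ones, but are neither listed nor needed, are in the scene too. Of the things that look like the counter, take the one that is nearest to the robot's base at the start.

How it is judged:
By the outcome, as a careful person would: the job done as asked, in the order asked, and still so for the second after the job is handed in, with the robot touching nothing.
It also fails if it takes over 88 s, if anything falls off the work surface, if the arm or the gripper's body presses on something with over 40 N, if the wrist force passes 120 N, or if a joint passes its speed limit or range.

## Working session

There is one attempt and no reset: what is moved stays moved. The work goes in short steps, Python scripts to look and compute and a shell command to move; the robot and the scene stay as the last step left them, time stands still between calls to the robot, and variables do not carry over. Pictures are saved under pics/ and viewed, about 12 in all and at most 16, crops included, and the job is handed in when it is done.

```bash
mkdir -p pics; ls; cat > h.py <<'E'
from plant import bot
import numpy as np, cv2
def shot(cam,name=None):
    f=bot.grab_frame(cam)
    if name: cv2.imwrite('pics/'+name+'.png',cv2.cvtColor(np.asarray(f["pixels"]),cv2.COLOR_RGB2BGR))
    return f
def ray(f,uv,z):
    R=np.array(f["attitude"]);c=np.array(f["xyz"])
    d=R@np.array([(uv[0]-f["cx"])/f["fx"],(uv[1]-f["cy"])/f["fy"],1])
    return c+d*(z-c[2])/d[2]
def proj(f,p):
    q=np.array(f["attitude"]).T@(np.array(p)-np.array(f["xyz"]))
    return np.array([f["cx"]+f["fx"]*q[0]/q[2],f["cy"]+f["fy"]*q[1]/q[2]])
E
python3 - <<'E'
from h import *
np.set_printoptions(precision=3,suppress=True)
Z=dict(ring_large=.015,ring_small=.012,plug=.014,counter=.034,nest_ring_large=.012,nest_ring_small=.012,nest_plug=.012,nest_counter=.012,oil_bottle=.07,caliper=.01)
for cam in ("top","scene"):
    f=shot(cam,cam); print(cam,np.array(f["xyz"]),np.array(f["attitude"]).ravel(),f["fx"],f["pixels"].shape)
    for n in Z:
        for b in bot.boxes_of(n,cam)[:4]: print(n,round(b["p"],2),np.array(b["uv"]),ray(f,b["uv"],Z[n])[:2])
E
```

```text
pics
top [0.419 0.066 1.283] [-0.024 -0.994  0.104 -1.     0.022 -0.021  0.018 -0.104 -0.994] 482.1910694278103 (480, 640, 3)
ring_large 0.96 [222.3 279.9] [0.447 0.302]
ring_small 0.47 [333.1 275.6] [0.451 0.013]
ring_small 0.31 [448.5 212.6] [ 0.612 -0.301]
plug 0.46 [296.9 265.7] [0.479 0.107]
counter 0.87 [175.4 286.1] [0.433 0.419]
counter 0.8 [225.  235.1] [0.562 0.292]
counter 0.77 [264.3 233.8] [0.563 0.19 ]
counter 0.62 [258.9 272.7] [0.463 0.205]
nest_ring_large 0.91 [447.6 213.4] [ 0.61  -0.299]
nest_ring_small 0.8 [412.1 218.5] [ 0.598 -0.203]
nest_plug 0.98 [422.5 267.1] [ 0.468 -0.224]
nest_plug 0.2 [302.4 263.9] [0.484 0.093]
nest_counter 0.88 [458.3 261.4] [ 0.481 -0.32 ]
nest_counter 0.21 [241.9 188.5] [0.689 0.25 ]
oil_bottle 0.66 [177.  213.7] [0.615 0.406]
oil_bottle 0.43 [242.5 188.3] [0.677 0.24 ]
caliper 0.59 [241.4 189.4] [0.687 0.252]
scene [-0.107  0.618  0.898] [-0.667 -0.525  0.529 -0.745  0.488 -0.456 -0.019 -0.698 -0.716] 568.1474155957277 (480, 640, 3)
ring_large 0.82 [265.8 337.1] [0.434 0.315]
ring_small 0.54 [377.1 255. ] [0.442 0.015]
plug 0.64 [333.5 265.8] [0.481 0.104]
counter 0.91 [299.9 295.8] [0.454 0.215]
counter 0.78 [272.9 264.7] [0.553 0.204]
counter 0.74 [215.5 373.6] [0.422 0.432]
counter 0.6 [232.9 291.5] [0.551 0.305]
nest_ring_large 0.65 [421.7 155. ] [ 0.607 -0.311]
nest_ring_small 0.56 [398.1 176.1] [ 0.591 -0.207]
nest_counter 0.65 [466.3 177.1] [ 0.476 -0.324]
oil_bottle 0.77 [161.5 295.9] [0.606 0.422]
oil_bottle 0.75 [215.2 248.1] [0.64  0.279]
oil_bottle 0.32 [263.4 334.4] [0.408 0.334]
caliper 0.91 [219.7 248.9] [0.686 0.249]
```

View pics/top.png

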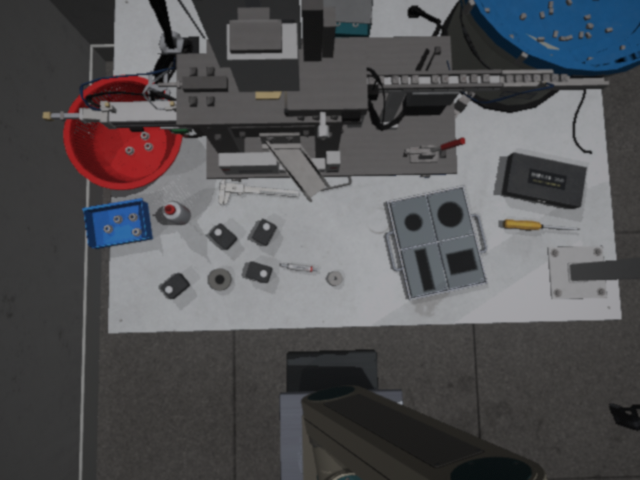

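View pics/scene.png

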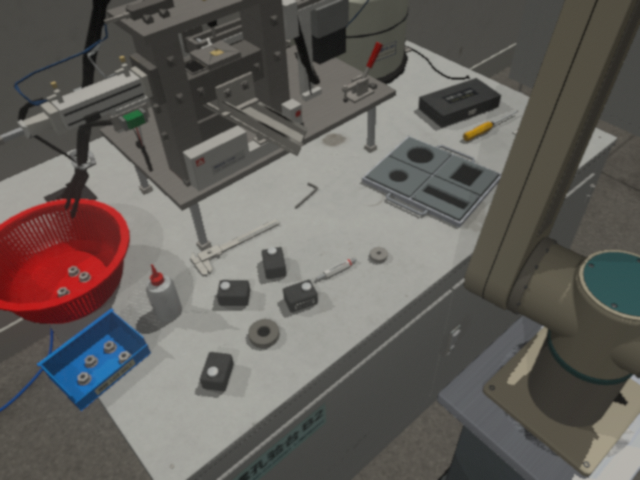

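Top view: the tray's four bays are at about (437,243), with the large recess at (450,214), the small at (414,221), the plug slot at (423,268) and the counter recess at (462,262). There are four black counters; the nearest to the base is at (258,272), world (0.463,0.205). The large ring is at (220,279), the plug at (298,267), and the small ring at (334,278). The machine's plate overhangs beyond about x = 0.7.

```bash
python3 - <<'E'
from h import *
np.set_printoptions(precision=3,suppress=True)
s=bot.sense();f=bot.grab_frame("wrist")
R=np.array(s["ee_rot"]);print(R,s["tool_pos"],s["width"],s["ft_force"])
print(f["xyz"],R.T@(np.array(f["xyz"])-s["tool_pos"]),R.T@np.array(f["attitude"]),f["fx"])
E
python3 -m creep '[[[330,350,170],[0,0,0],1],[[330,350,170],[0,0,0],1],[[330,350,170],[0,0,0],1],[[330,350,170],[0,0,0],1],[[330,350,170],[0,0,0],1],[[330,350,170],[0,0,0],1],[[330,350,170],[0,0,0],1],[[330,350,170],[0,0,0],1],[[330,350,170],[0,0,0],1],[[330,350,170],[0,0,0],1],[[330,350,170],[0,0,0],1],[[330,350,170],[0,0,0],1]]'
python3 - <<'E'
from h import *
f=shot("wrist","w1"); print(bot.sense()["tool_pos"],f["xyz"])
E
```

```text
[[ 0.964  0.265  0.   ]
 [ 0.265 -0.964 -0.   ]
 [ 0.     0.    -1.   ]] [ 0.165 -0.603  0.231] 0.9985927620855802 [ 0.507 -0.268  0.649]
[ 0.228 -0.586  0.375] [ 0.065  0.    -0.144] [[-0.002 -0.966 -0.258]
 [ 1.    -0.002 -0.001]
 [ 0.    -0.258  0.966]] 346.71962865061715
t: 2.35
tool_pos: [0.4965, -0.2518, 0.4021]
ee_rot: [[0.963, 0.268, 0.001], [0.268, -0.963, -0.001], [0.001, 0.001, -1.0]]
ft_force: [-0.9, -0.3, -0.2]
width: 1.004
[ 0.49545409 -0.25261443  0.40121294] [ 0.55871718 -0.23452415  0.54598393]
```

View pics/w1.png

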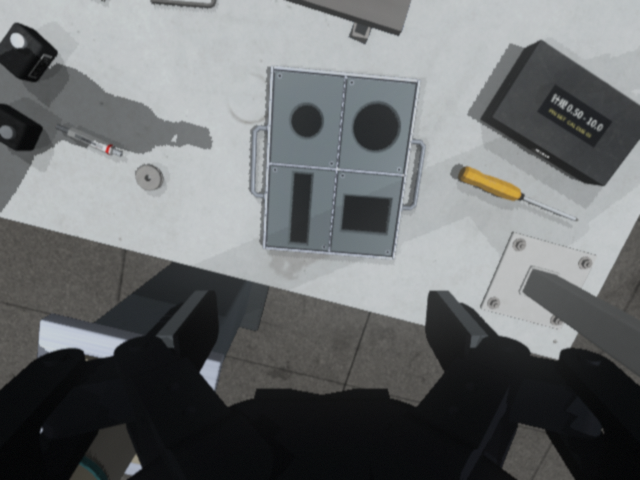

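The wrist view shows the tray square on: recesses at small (307,120), large (377,126), plug slot (300,208) and counter (367,214). The small ring is at (149,178) and the plug near (92,142).

```bash
cat > tray.py <<'E'
from h import *
np.set_printoptions(precision=4,suppress=True)
def tray(f):
    g=cv2.cvtColor(np.asarray(f["pixels"]),cv2.COLOR_RGB2GRAY)
    S=0.0005; x0,y0,N,M=.36,-.46,800,800
    # rectify the plane z=.012 : column = (y-y0)/S, row=(x-x0)/S
    q=np.array([[x0,y0],[x0,y0+M*S],[x0+N*S,y0],[x0+N*S,y0+M*S]])
    uv=np.float32([proj(f,[*p,.012]) for p in q]); dst=np.float32([[0,0],[M,0],[0,N],[M,N]])
    r=cv2.warpPerspective(g,cv2.getPerspectiveTransform(uv,dst),(M,N))
    cs,_=cv2.findContours((r<60).astype(np.uint8),cv2.RETR_EXTERNAL,cv2.CHAIN_APPROX_NONE)
    for c in cs:
        a=cv2.contourArea(c)*S*S*1e6
        (cx,cy),(w,h),an=cv2.minAreaRect(c)
        if 900<a<6000: print("xy",x0+cy*S,y0+cx*S,"size",w*S*1e3,h*S*1e3,"angle(y->x)",an,"area",a)
    return r
E
python3 - <<'E'
from tray import *
f=shot("wrist"); cv2.imwrite('pics/r.png',tray(f))
for n in("ring_small","plug","nest_plug","nest_counter","nest_ring_large","nest_ring_small"):
    for b in bot.boxes_of(n,"wrist")[:2]: print(n,round(b["p"],2),ray(f,b["uv"],.012)[:2])
f=shot("top");tray(f)
E
```

```text
xy 0.73375 -0.15550000000000003 size 51.50000000000001 190.0 angle(y->x) 90.0 area 4907.875
xy 0.6068577117919922 -0.3038615264892578 size 63.877887725830085 64.43604278564453 angle(y->x) 82.87498474121094 area 3206.5
xy 0.5883401489257812 -0.20425822448730468 size 42.7003059387207 42.828338623046875 angle(y->x) 50.19443130493164 area 1421.125
xy 0.4794652633666992 -0.32795927429199223 size 53.138458251953125 69.51020050048828 angle(y->x) 79.28687286376953 area 3566.875
xy 0.46061125183105467 -0.22805316162109376 size 107.23253631591797 25.70321273803711 angle(y->x) 79.15969848632812 area 2633.125
ring_small 0.56 [0.4428 0.0084]
plug 0.72 [0.4721 0.1009]
nest_counter 0.75 [ 0.481  -0.3269]
nest_ring_large 0.56 [ 0.6115 -0.3029]
nest_ring_small 0.64 [ 0.5918 -0.205 ]
xy 0.6077500305175781 -0.3039999847412109 size 65.40737915039062 66.11448669433594 angle(y->x) 45.0 area 3417.3750000000005
xy 0.58875 -0.20425 size 44.5 44.5 angle(y->x) 90.0 area 1558.2500000000002
xy 0.4618866119384766 -0.22893765258789064 size 108.76192474365234 28.751895904541016 angle(y->x) 79.50852966308594 area 2951.375
xy 0.3865 -0.43675 size 53.0 46.5 angle(y->x) 90.0 area 1250.375
```

```bash

python3 -m creep '[[[-85,400,-150],[0,0,0],1],[[-85,400,-150],[0,0,0],1],[[-85,400,-150],[0,0,0],1],[[-85,400,-150],[0,0,0],1],[[-85,400,-150],[0,0,0],1],[[-85,400,-150],[0,0,0],1],[[-85,400,-150],[0,0,0],1],[[-85,400,-150],[0,0,0],1],[[-85,400,-150],[0,0,0],1],[[-85,400,-150],[0,0,0],1],[[-85,400,-150],[0,0,0],1],[[-85,400,-150],[0,0,0],1]]'
python3 - <<'E'
from h import *
f=shot("wrist","w2"); print(bot.sense()["tool_pos"],f["xyz"])
for n,z in (("ring_large",.015),("ring_small",.012),("plug",.014),("counter",.034)):
    for b in bot.boxes_of(n,"wrist")[:3]: print(n,round(b["p"],2),b["uv"],ray(f,b["uv"],z)[:2])
E
```

```text
t: 4.0
tool_pos: [0.4111, 0.1466, 0.2519]
ee_rot: [[0.965, 0.264, 0.001], [0.264, -0.965, -0.0], [0.001, 0.001, -1.0]]
ft_force: [0.5, -0.6, 0.5]
width: 0.998
[0.41122826 0.14640549 0.25198061] [0.47329184 0.16340382 0.39579097]
ring_large 0.72 [182.1, 130.3] [0.45121653 0.30882219]
ring_small 0.71 [444.7, 208.6] [0.44495402 0.01272021]
plug 0.68 [377.4, 162.2] [0.47366061 0.10107878]
counter 0.92 [281.1, 141.6] [0.4676045  0.20382833]
counter 0.83 [69.0, 112.6] [0.43967963 0.41166994]
counter 0.77 [316.7, 39.1] [0.56624242 0.19318962]
```

View pics/w2.png

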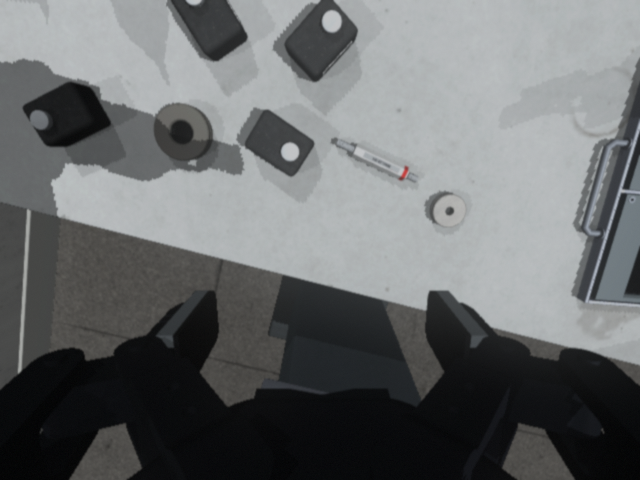

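The wrist view shows the large ring with its bore at (182,131), the target counter's top near (280,141), the plug from (331,141) to (417,180), and the small ring's hole at (450,211). Other counters are at (318,40), (208,20) and (68,113).

```bash
python3 - <<'E'
from h import *
np.set_printoptions(precision=4,suppress=True)
f=shot("wrist")
for n,uv,z in (("RL",(182,131),.015),("RS",(450,211),.012),("c2corner",(213,60),.03),("rodA",(331,141),.007),("rodB",(417,180),.007),("gA",(350,148),.012),("gB",(407,173),.012)): print(n,ray(f,uv,z)[:2])
g=cv2.cvtColor(np.asarray(f["pixels"]),cv2.COLOR_RGB2GRAY)
cv2.imwrite('pics/w3.png',cv2.resize(g[90:240,140:480],None,fx=2.3,fy=2.3,interpolation=cv2.INTER_CUBIC))
m=(g<70).astype(np.uint8); k,l,st,c=cv2.connectedComponentsWithStats(m); i=l[141,265]; print(st[i])
pts=np.argwhere(l==i)[:,::-1]; P=np.array([ray(f,p,.03)[:2] for p in pts])*1e3
print(cv2.minAreaRect(np.float32(P)))
t=shot("top");s=shot("scene")
for z in (.1,.15,.2,.25): print(z,ray(t,(455,175),z)[:2],ray(s,(395,95),z)[:2])
print(bot.sense()["joint_positions"])
E
```

```text
RL [0.4505 0.3087]
RS [0.4437 0.0061]
c2corner [0.5238 0.2848]
rodA [0.4818 0.1549]
rodB [0.4666 0.0517]
gA [0.48   0.1335]
gB [0.4709 0.0661]
[ 245  111   68   64 1881]
((464.977294921875, 206.1180419921875), (59.211082458496094, 42.23293685913086), 71.38006591796875)
0.1 [ 0.6938 -0.297 ] [ 0.7521 -0.3574]
0.15 [ 0.6821 -0.2816] [ 0.6983 -0.2963]
0.2 [ 0.6705 -0.2663] [ 0.6445 -0.2352]
0.25 [ 0.6589 -0.251 ] [ 0.5907 -0.1741]
[ 0.195  -0.0751 -0.376   1.2696 -0.      3.0698]
```

View pics/w3.png

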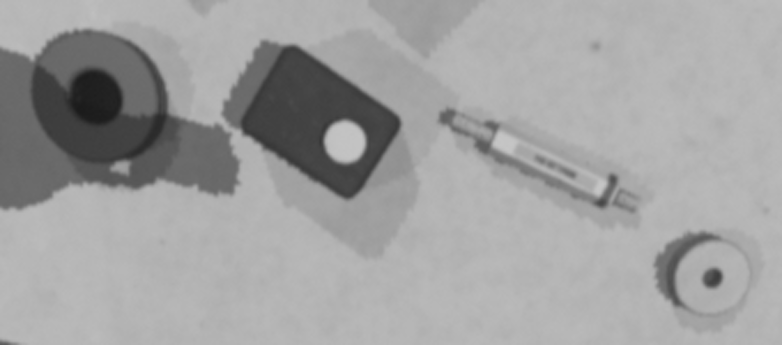

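Enlarged crop: the large ring, half in shadow, the counter's top face (corners (290,48), (400,123), (352,196), (243,122)), the plug and the small ring are all clear. The long axes lie at about 71° for the counter and 82° for the plug; the tray's long axis is at 10.6°. The machine plate's corner triangulates to (0.678,-0.274) at z ≈ 0.165, so I keep the camera side of the tool away from +x there.

```bash

python3 -m creep '[[[40,161,-131],[0,0,85],1],[[40,161,-131],[0,0,85],1],[[40,161,-131],[0,0,85],1],[[40,161,-131],[0,0,85],1],[[40,161,-131],[0,0,85],1],[[40,161,-131],[0,0,85],1],[[40,161,-131],[0,0,85],1],[[40,161,-131],[0,0,85],1],[[40,161,-131],[0,0,85],1],[[40,161,-131],[0,0,85],1],[[40,161,-131],[0,0,85],1],[[40,161,-131],[0,0,85],1]]'
python3 - <<'E'
from h import *
f=shot("wrist","w4"); s=bot.sense();print(s["tool_pos"],s["ee_rot"])
for b in bot.boxes_of("ring_large","wrist")[:2]: print(b, ray(f,b["uv"],.015))
E
```

```text
t: 5.6
tool_pos: [0.4505, 0.3082, 0.1203]
ee_rot: [[-0.177, 0.984, -0.0], [0.984, 0.177, -0.0], [-0.0, -0.0, -1.0]]
ft_force: [-0.4, 0.6, -0.0]
width: 0.995
[0.45046683 0.30822395 0.12030358] [[-1.77072340e-01  9.84197839e-01 -1.67786262e-05]
 [ 9.84197839e-01  1.77072341e-01  1.52559595e-05]
 [ 1.79859129e-05 -1.38120792e-05 -1.00000000e+00]]
{'uv': [318.3, 231.9], 'p': 0.71} [0.44696011 0.31138502 0.015     ]
```

View pics/w4.png

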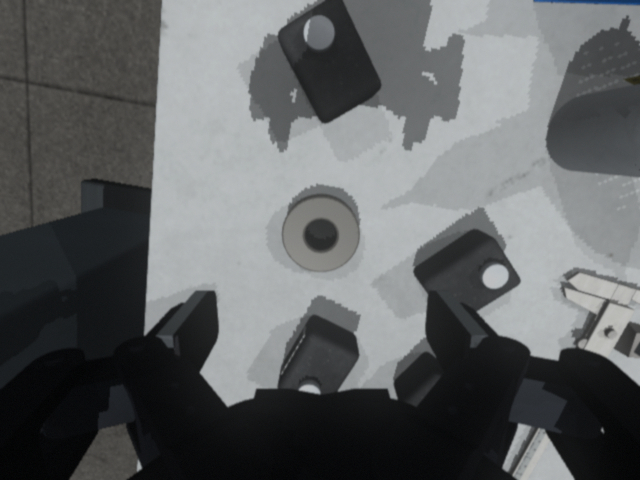

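The ring's top circle is centred at about (320,232), which puts the ring at (0.449,0.310). That is within 2 mm of the earlier estimate. Descending.

```bash

python3 -m creep '[[[-1,2,-50],[0,0,0],1],[[-1,2,-90],[0,0,0],1],[[-1,2,-110],[0,0,0],1],[[-1,2,-122],[0,0,0],1],[[-1,2,-122],[0,0,0],1],[[-1,2,-122],[0,0,0],1],[[-1,2,-122],[0,0,0],0.6],[[-1,2,-122],[0,0,0],0.5],[[-1,2,-122],[0,0,0],0.5],[[-1,2,-122],[0,0,0],0.5],[[-1,2,-122],[0,0,0],0.5],[[-1,2,-122],[0,0,0],0.5]]' 50
python3 - <<'E'
from h import *
f=shot("wrist","w5");print(bot.sense()["width"]*85)
E
```

```text
t: 6.9
tool_pos: [0.4506, 0.311, 0.0002]
ee_rot: [[-0.18, 0.984, 0.003], [0.984, 0.18, 0.002], [0.001, 0.003, -1.0]]
ft_force: [-1.0, -1.2, 5.9]
width: 0.658
55.60094538503695
```

View pics/w5.png

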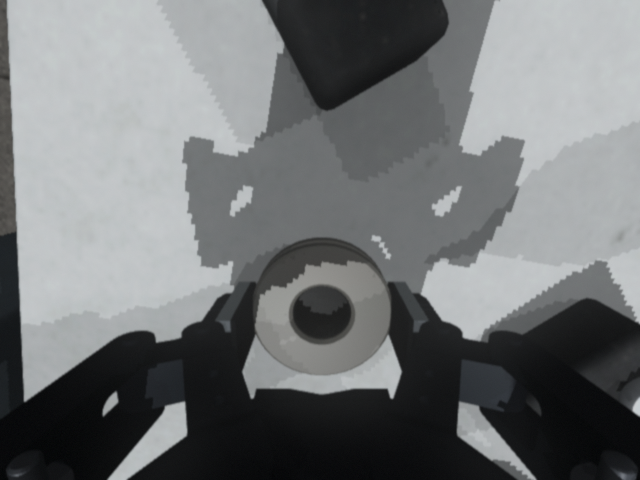

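The ring is well centred between the pads. The force of 5.9 N up suggests that the fingertips just touch the table, so I regrip 6 mm higher to be able to set the ring deep in its recess.

```bash

python3 -m creep '[[[0,0,2],[0,0,0],0.75],[[0,0,6],[0,0,0],0.75],[[0,0,6],[0,0,0],0.75],[[0,0,6],[0,0,0],0.5],[[0,0,6],[0,0,0],0.5],[[0,0,6],[0,0,0],0.5],[[0,0,6],[0,0,0],0.5],[[0,0,6],[0,0,0],0.5]]' 60
python3 -m creep '[[[0,0,30],[0,0,0],0.5],[[0,0,75],[0,0,0],0.5],[[0,0,125],[0,0,0],0.5],[[0,0,125],[0,0,0],0.5],[[0,0,125],[0,0,0],0.5]]'
python3 - <<'E'
from h import *
f=shot("wrist","w6");s=bot.sense();print(s["width"]*85,s["tool_pos"])
E
```

```text
t: 7.75
tool_pos: [0.4501, 0.3106, 0.0056]
ee_rot: [[-0.18, 0.984, 0.001], [0.984, 0.18, 0.0], [0.0, 0.001, -1.0]]
ft_force: [-1.3, -1.2, 8.4]
width: 0.642
t: 8.25
tool_pos: [0.4501, 0.3106, 0.1302]
ee_rot: [[-0.18, 0.984, 0.002], [0.984, 0.18, 0.001], [0.001, 0.002, -1.0]]
ft_force: [-0.4, -0.2, -3.7]
width: 0.639
54.356834531358054 [0.4484194  0.30977834 0.12829406]
```

View pics/w6.png

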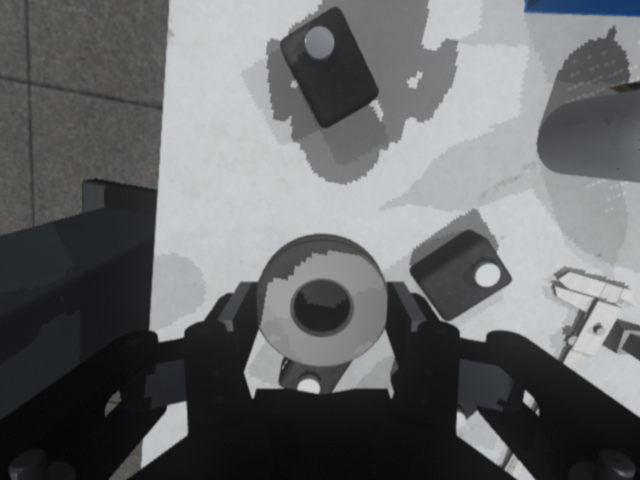

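```bash

python3 - <<'E'
from h import *
f=bot.grab_frame("wrist");s=bot.sense();p=np.array(s["tool_pos"])
print(ray(f,(322,302),p[2]-.0056+.015)[:2]-p[:2])
E
python3 -m creep '[[[40,-154,0],[0,0,0],0.5],[[40,-154,0],[0,0,0],0.5],[[40,-154,0],[0,0,0],0.5],[[158,-614,0],[0,0,0],0.5],[[158,-614,0],[0,0,0],0.5],[[158,-614,0],[0,0,0],0.5],[[158,-614,0],[0,0,0],0.5],[[158,-614,0],[0,0,0],0.5],[[158,-614,0],[0,0,0],0.5],[[158,-614,0],[0,0,0],0.5],[[158,-614,0],[0,0,0],0.5],[[158,-614,0],[0,0,0],0.5]]'
python3 - <<'E'
from h import *
s=bot.sense();print(s["tool_pos"],s["width"],np.array(s["joint_positions"]).round(2))
E
```

```text
[0.0004364  0.00128923]
t: 9.55
tool_pos: [0.5969, -0.2717, 0.1256]
ee_rot: [[-0.179, 0.984, -0.005], [0.984, 0.179, 0.003], [0.004, -0.005, -1.0]]
ft_force: [0.7, 0.1, -2.4]
width: 0.637
[ 0.59694581 -0.27169506  0.12561118] 0.6366790884641159 [-0.53  0.4  -0.08  1.09  0.    0.86]
```

```bash

python3 -m creep '[[[0,0,0],[0,0,0],0.5],[[0,0,0],[0,0,0],0.5],[[0,0,0],[0,0,0],0.5]]'
python3 - <<'E'
from tray import *
f=shot("wrist","w7");s=bot.sense();print(s["tool_pos"],s["width"])
E
```

```text
t: 9.85
tool_pos: [0.597, -0.2691, 0.1267]
ee_rot: [[-0.18, 0.984, -0.005], [0.984, 0.18, 0.003], [0.004, -0.004, -1.0]]
ft_force: [-0.6, 0.6, -2.2]
width: 0.638
[ 0.5974 -0.2688  0.1273] 0.6417544698856623
```

View pics/w7.png

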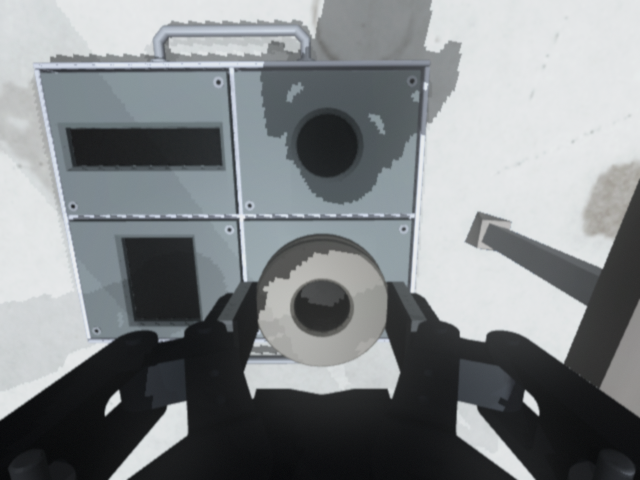

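The ring is held at (322,302). The small recess is at (327,145), the plug slot at (145,148) and the counter recess at (161,278). The plate's leg is to the right, clear.

```bash

python3 - <<'E'
from h import *
f=bot.grab_frame("wrist")
for uv in ((327,145),(145,148),(161,278)): print(ray(f,uv,.012))
E
python3 -m creep '[[[9.5,-36.5,-40],[0,0,0],0.5],[[9.5,-36.5,-75],[0,0,0],0.5],[[9.5,-36.5,-75],[0,0,0],0.5],[[9.5,-36.5,-75],[0,0,0],0.5],[[9.5,-36.5,-75],[0,0,0],0.5]]'
```

```text
[ 0.58850341 -0.20316596  0.012     ]
[ 0.45911735 -0.22882784  0.012     ]
[ 0.47684803 -0.32765479  0.012     ]
t: 10.45
tool_pos: [0.6097, -0.3069, 0.0564]
ee_rot: [[-0.181, 0.984, 0.002], [0.984, 0.181, -0.001], [-0.002, 0.002, -1.0]]
ft_force: [0.5, 0.1, -2.0]
width: 0.641
```

```bash

python3 -m creep '[[[-2,1,-15],[0,0,0],0.5],[[-2,1,-26],[0,0,0],0.5],[[-2,1,-31],[0,0,0],0.5],[[-2,1,-34],[0,0,0],0.5],[[-2,1,-34],[0,0,0],0.5],[[-2,1,-34],[0,0,0],0.5]]'
python3 - <<'E'
from h import *
s=bot.sense();print(s["tool_pos"],s["ft_force"])
E
```

```text
t: 11.05
tool_pos: [0.6066, -0.3065, 0.0204]
ee_rot: [[-0.179, 0.984, 0.0], [0.984, 0.179, -0.0], [-0.0, 0.0, -1.0]]
ft_force: [-0.1, 0.7, -2.9]
width: 0.64
[ 0.60658855 -0.30646924  0.02041785] [-0.11191194  0.69361483 -2.939114  ]
```

```bash

python3 -m creep '[[[0,0,0],[0,0,0],0.85],[[0,0,0],[0,0,0],0.85],[[0,0,1],[0,0,0],0.85],[[0,0,20],[0,0,0],0.85],[[0,0,60],[0,0,0],0.85],[[0,20,100],[0,0,0],1],[[0,70,140],[0,0,0],1],[[0,70,140],[0,0,0],1],[[0,70,140],[0,0,0],1],[[0,70,140],[0,0,0],1]]'
python3 - <<'E'
from h import *
f=shot("wrist","w8");print(bot.sense()["tool_pos"])
for b in bot.boxes_of("ring_large","wrist")[:2]: print(b, ray(f,b["uv"],.027))
f=shot("top");
for b in bot.boxes_of("ring_large","top")[:2]: print(b, ray(f,b["uv"],.027))
E
```

```text
t: 12.05
tool_pos: [0.6061, -0.2365, 0.1596]
ee_rot: [[-0.18, 0.984, -0.001], [0.984, 0.18, -0.0], [-0.0, -0.001, -1.0]]
ft_force: [1.1, -0.8, -0.8]
width: 1.0
[ 0.60552636 -0.23666927  0.15865857]
{'uv': [307.2, 302.1], 'p': 0.84} [ 0.60490009 -0.30341726  0.027     ]
{'uv': [177.0, 214.4], 'p': 0.32} [0.62020052 0.41779608 0.027     ]
```

View pics/w8.png

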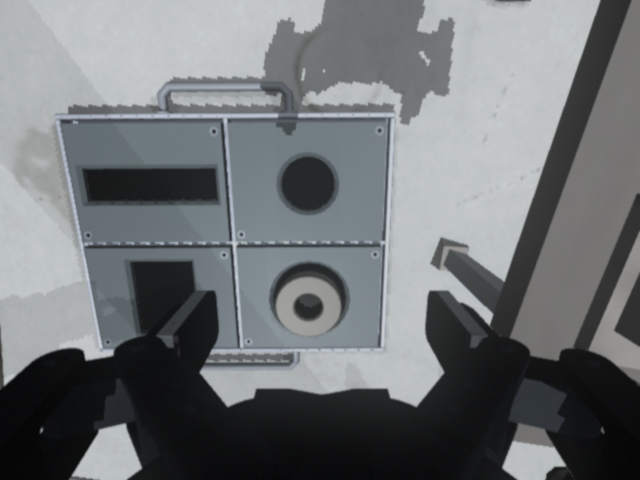

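The large ring lies flat within its recess, seen at (309,303). Next the small ring.

```bash

python3 -m creep '[[[-162,244,-58],[0,0,0],1],[[-162,244,-58],[0,0,0],1],[[-162,244,-58],[0,0,0],1],[[-162,244,-58],[0,0,0],1],[[-162,244,-58],[0,0,0],1],[[-162,244,-58],[0,0,0],1],[[-162,244,-58],[0,0,0],1],[[-162,244,-58],[0,0,0],1],[[-162,244,-58],[0,0,0],1],[[-162,244,-58],[0,0,0],1]]'
python3 - <<'E'
from h import *
f=shot("wrist","w9");print(bot.sense()["tool_pos"])
for b in bot.boxes_of("ring_small","wrist")[:2]: print(b, ray(f,b["uv"],.012))
g=cv2.cvtColor(np.asarray(f["pixels"]),cv2.COLOR_RGB2GRAY)
e=proj(f,[.4437,.0065,.012]);print("exp",e)
u,v=int(e[0])-60,int(e[1])-60
c=cv2.HoughCircles(cv2.medianBlur(g[v:v+120,u:u+120],3),cv2.HOUGH_GRADIENT,1,20,param1=80,param2=12,minRadius=23,maxRadius=34)
for k in c[0][:3]: print(k, ray(f,(k[0]+u,k[1]+v),.012))
p=g[v:v+120,u:u+120]; 
_,l,st,ce=cv2.connectedComponentsWithStats((p[35:85,35:85]<90).astype(np.uint8)); print([ (s[4],ray(f,(q[0]+u+35,q[1]+v+35),.012)[:2]) for s,q in zip(st,ce) if s[4]>10])
E
```

```text
t: 13.25
tool_pos: [0.446, 0.0066, 0.1027]
ee_rot: [[-0.178, 0.984, 0.002], [0.984, 0.178, -0.0], [-0.001, 0.001, -1.0]]
ft_force: [0.1, -0.6, 0.5]
width: 0.997
[0.44585887 0.00665231 0.10272623]
{'uv': [320.3, 243.1], 'p': 0.61} [0.44492659 0.00554913 0.012     ]
exp [318.81626165 241.51914649]
[62.5 60.5 26.4] [0.44486041 0.0067214  0.012     ]
[(np.int32(2257), array([0.44271092, 0.00635208])), (np.int32(63), array([0.42925451, 0.01953099])), (np.int32(48), array([0.45334383, 0.0245544 ])), (np.int32(132), array([0.44439063, 0.00678306]))]
```

```bash

python3 -m creep '[[[-1,0,-45],[0,0,0],1],[[-1,0,-80],[0,0,0],0.8],[[-1,0,-99],[0,0,0],0.7],[[-1,0,-99],[0,0,0],0.7],[[-1,0,-99],[0,0,0],0.7],[[-1,0,-99],[0,0,0],0.5],[[-1,0,-99],[0,0,0],0.25],[[-1,0,-99],[0,0,0],0.25],[[-1,0,-99],[0,0,0],0.25],[[-1,0,-99],[0,0,0],0.25],[[-1,0,-99],[0,0,0],0.25],[[-1,0,-99],[0,0,0],0.25]]' 40
python3 -m creep '[[[0,0,20],[0,0,0],0.25],[[0,0,60],[0,0,0],0.25],[[0,0,110],[0,0,0],0.25],[[0,0,110],[0,0,0],0.25],[[0,0,110],[0,0,0],0.25]]'
python3 - <<'E'
from h import *
f=shot("wrist","w10");s=bot.sense();p=np.array(s["tool_pos"]);print(p)
g=cv2.cvtColor(np.asarray(f["pixels"]),cv2.COLOR_RGB2GRAY)
q=[p[0],p[1],p[2]+.008]; e=proj(f,q);print("exp",e)
cv2.imwrite('pics/w10c.png',g[int(e[1])-110:int(e[1])+110,int(e[0])-150:int(e[0])+150])
u,v=int(e[0])-80,int(e[1])-80
c=cv2.HoughCircles(cv2.medianBlur(g[v:v+160,u:u+160],3),cv2.HOUGH_GRADIENT,1,20,param1=80,param2=12,minRadius=35,maxRadius=60)
for k in c[0][:3]: print(k, ray(f,(k[0]+u,k[1]+v),q[2])-q)
E
```

```text
t: 14.55
tool_pos: [0.4454, 0.0073, 0.0051]
ee_rot: [[-0.179, 0.984, 0.004], [0.984, 0.179, -0.001], [-0.002, 0.004, -1.0]]
ft_force: [-0.1, -0.6, 5.8]
width: 0.42
t: 15.05
tool_pos: [0.4453, 0.0075, 0.1154]
ee_rot: [[-0.18, 0.984, 0.005], [0.984, 0.18, -0.001], [-0.002, 0.005, -1.0]]
ft_force: [0.7, 0.2, -0.7]
width: 0.415
[0.44349635 0.00775241 0.11369676]
exp [318.87813047 300.78546805]
[82.5 77.5 44.9] [0.000416  0.0016342 0.       ]
[ 83.5 102.5  58.3] [ 0.00295597 -0.00999588  0.        ]
```

View pics/w10c.png

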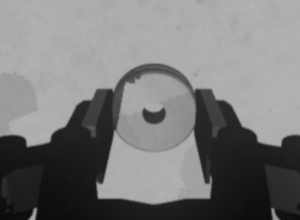

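The small ring is held, centred between the pads at crop (154,108).

```bash

python3 -m creep '[[[144,-213,-20],[0,0,0],0.25],[[144,-213,-20],[0,0,0],0.25],[[144,-213,-20],[0,0,0],0.25],[[144,-213,-20],[0,0,0],0.25],[[144,-213,-20],[0,0,0],0.25],[[144,-213,-20],[0,0,0],0.25],[[144,-213,-20],[0,0,0],0.25],[[144,-213,-40],[0,0,0],0.25],[[144,-213,-50],[0,0,0],0.25],[[144,-213,-50],[0,0,0],0.25],[[144,-213,-50],[0,0,0],0.25],[[144,-213,-50],[0,0,0],0.25]]'
python3 - <<'E'
from h import *
for i in range(3): print(bot.sense()["tool_pos"])
E
```

```text
t: 16.3
tool_pos: [0.5876, -0.2049, 0.064]
ee_rot: [[-0.18, 0.984, 0.001], [0.984, 0.18, -0.0], [-0.0, 0.001, -1.0]]
ft_force: [-1.0, -0.9, -1.2]
width: 0.417
[ 0.58761697 -0.20488046  0.06403691]
[ 0.58761697 -0.20488046  0.06403691]
[ 0.58761697 -0.20488046  0.06403691]
```

```bash

python3 -m creep '[[[0.5,-0.5,-20],[0,0,0],0.25],[[0.5,-0.5,-34],[0,0,0],0.25],[[0.5,-0.5,-40],[0,0,0],0.25],[[0.5,-0.5,-43],[0,0,0],0.25],[[0.5,-0.5,-43],[0,0,0],0.25],[[0.5,-0.5,-43],[0,0,0],0.25]]'
```

```text
t: 16.9
tool_pos: [0.5884, -0.206, 0.0208]
ee_rot: [[-0.18, 0.984, 0.001], [0.984, 0.18, -0.0], [-0.0, 0.001, -1.0]]
ft_force: [0.7, -0.1, -0.3]
width: 0.419
```

```bash

python3 -m creep '[[[0,0,0],[0,0,0],0.65],[[0,0,0],[0,0,0],0.65],[[0,0,1],[0,0,0],0.65],[[0,0,20],[0,0,0],0.65],[[0,0,60],[0,0,0],0.65],[[-20,20,100],[0,0,0],1],[[-60,45,140],[0,0,0],1],[[-60,45,140],[0,0,0],1],[[-60,45,140],[0,0,0],1],[[-60,45,140],[0,0,0],1]]'
python3 - <<'E'
from h import *
f=shot("wrist","w11");print(bot.sense()["tool_pos"])
cv2.imwrite('pics/w11c.png',cv2.cvtColor(f["pixels"][60:400,80:560],cv2.COLOR_RGB2BGR))
for n in("ring_small","ring_large"):
  for b in bot.boxes_of(n,"wrist")[:2]: print(n,b, ray(f,b["uv"],.025))
E
```

```text
t: 17.9
tool_pos: [0.5282, -0.161, 0.1598]
ee_rot: [[-0.179, 0.984, 0.0], [0.984, 0.179, -0.0], [-0.0, 0.0, -1.0]]
ft_force: [0.0, 0.9, -1.0]
width: 1.003
[ 0.52802319 -0.16104396  0.15906881]
ring_small {'uv': [383.2, 291.1], 'p': 0.85} [ 0.59034473 -0.20708176  0.025     ]
ring_large {'uv': [376.6, 377.0], 'p': 0.92} [ 0.60351653 -0.292297    0.025     ]
ring_large {'uv': [372.1, 268.2], 'p': 0.16} [ 0.57636635 -0.18825548  0.025     ]
```

View pics/w11c.png

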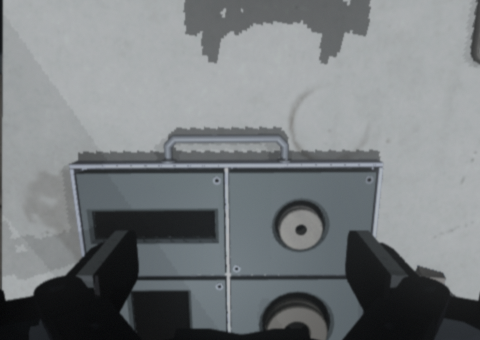

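Both rings sit flat inside their recesses: small at crop (301,226), large at (299,318). Next the plug.

```bash

python3 -m creep '[[[-53,262,-57],[0,0,-18.4],1],[[-53,262,-57],[0,0,-18.4],1],[[-53,262,-57],[0,0,-18.4],1],[[-53,262,-57],[0,0,-18.4],1],[[-53,262,-57],[0,0,-18.4],1],[[-53,262,-57],[0,0,-18.4],1],[[-53,262,-57],[0,0,-18.4],1],[[-53,262,-57],[0,0,-18.4],1],[[-53,262,-57],[0,0,-18.4],1],[[-53,262,-57],[0,0,-18.4],1]]'
python3 - <<'E'
from h import *
f=shot("wrist","w12");s=bot.sense();print(s["tool_pos"])
for b in bot.boxes_of("plug","wrist")[:2]: print(b, ray(f,b["uv"],.01))
print("exp",proj(f,[.4745,.101,.01]))
print(f["xyz"])
cv2.imwrite('pics/w12c.png',cv2.resize(cv2.cvtColor(f["pixels"][120:360,220:440],cv2.COLOR_RGB2BGR),None,fx=2.4,fy=2.4))
E
```

```text
t: 19.05
tool_pos: [0.4758, 0.1001, 0.1034]
ee_rot: [[0.142, 0.99, 0.0], [0.99, -0.142, -0.0], [-0.0, 0.001, -1.0]]
ft_force: [-0.2, -0.3, 0.5]
width: 1.003
[0.47568896 0.10013924 0.1034941 ]
{'uv': [320.4, 237.7], 'p': 0.97} [0.47494711 0.10254785 0.01      ]
exp [320.09170603 239.87799476]
[0.48462559 0.16417191 0.24726432]
```

View pics/w12c.png

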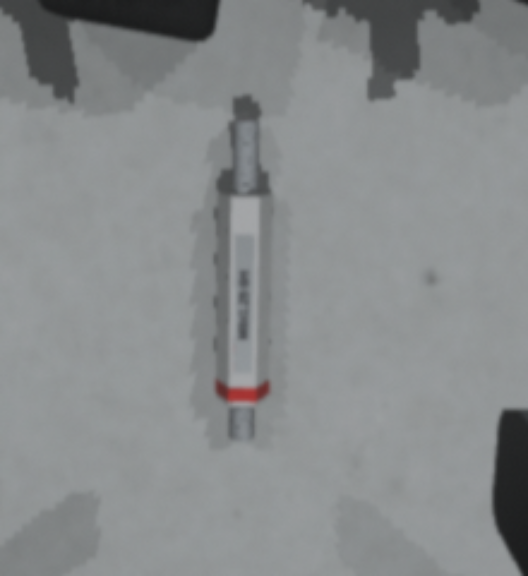

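The plug is lined up with the tool, with its overall middle at about full-image (321,232), world (0.4755,0.106). Its grip runs from crop row 178 to 401.

```bash

python3 -m creep '[[[0,5.5,-45],[0,0,0],0.8],[[0,5.5,-80],[0,0,0],0.6],[[0,5.5,-100],[0,0,0],0.5],[[0,5.5,-100],[0,0,0],0.5],[[0,5.5,-100],[0,0,0],0.5],[[0,5.5,-100],[0,0,0],0.3],[[0,5.5,-100],[0,0,0],0.05],[[0,5.5,-100],[0,0,0],0.05],[[0,5.5,-100],[0,0,0],0.05],[[0,5.5,-100],[0,0,0],0.05],[[0,5.5,-100],[0,0,0],0.05],[[0,5.5,-100],[0,0,0],0.05]]' 35
python3 -m creep '[[[0,0,20],[0,0,0],0.05],[[0,0,60],[0,0,0],0.05],[[0,0,110],[0,0,0],0.05],[[0,0,110],[0,0,0],0.05],[[0,0,110],[0,0,0],0.05]]'
python3 - <<'E'
from h import *
f=shot("wrist","w13");s=bot.sense();p=np.array(s["tool_pos"]);print(p)
for b in bot.boxes_of("plug","wrist")[:2]: print(b, ray(f,b["uv"],p[2]+.007)-p)
cv2.imwrite('pics/w13c.png',cv2.cvtColor(f["pixels"][160:440,140:500],cv2.COLOR_RGB2BGR))
E
```

```text
t: 20.35
tool_pos: [0.4768, 0.1067, 0.0051]
ee_rot: [[0.14, 0.99, 0.004], [0.99, -0.14, -0.0], [0.0, 0.004, -1.0]]
ft_force: [-1.1, -0.6, 6.4]
width: 0.161
t: 20.85
tool_pos: [0.4765, 0.1069, 0.1152]
ee_rot: [[0.14, 0.99, 0.005], [0.99, -0.14, 0.0], [0.001, 0.004, -1.0]]
ft_force: [0.5, 0.8, -0.6]
width: 0.159
[0.47480741 0.10675264 0.11354003]
{'uv': [321.0, 306.9], 'p': 0.92} [ 0.00065092 -0.00267473  0.007     ]
```

View pics/w13c.png

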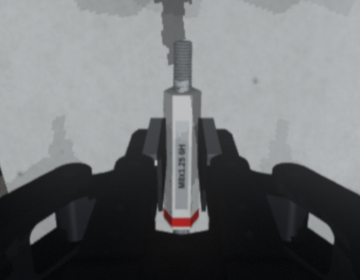

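Plug held straight between the pads, with the rod's far end at full-image (323,200).

```bash

python3 - <<'E'
from h import *
f=bot.grab_frame("wrist");s=bot.sense();p=np.array(s["tool_pos"]);R=np.array(s["ee_rot"])
print(p,R.T@(ray(f,(323,200),p[2]+.003)-p))
E
python3 -m creep '[[[-14,-335,0],[0,0,-71],0.05],[[-14,-335,0],[0,0,-71],0.05],[[-14,-335,0],[0,0,-71],0.05],[[-14,-335,0],[0,0,-71],0.05],[[-14,-335,0],[0,0,-71],0.05],[[-14,-335,0],[0,0,-71],0.05],[[-14,-335,0],[0,0,-71],0.05],[[-14,-335,0],[0,0,-71],0.05],[[-14,-335,0],[0,0,-71],0.05],[[-14,-335,0],[0,0,-71],0.05],[[-14,-335,0],[0,0,-71],0.05],[[-14,-335,0],[0,0,-71],0.05]]'
python3 - <<'E'
from h import *
print(bot.sense()["tool_pos"])
E
```

```text
[0.47326613 0.10659362 0.11180837] [ 0.04358932  0.00073139 -0.00303302]
t: 22.2
tool_pos: [0.4604, -0.2276, 0.1125]
ee_rot: [[0.982, 0.191, -0.001], [0.191, -0.982, 0.001], [-0.001, -0.001, -1.0]]
ft_force: [0.3, -0.1, -0.2]
width: 0.156
[ 0.46042375 -0.22763747  0.11251315]
```

```bash

python3 - <<'E'
from h import *
f=shot("wrist","w14");s=bot.sense();p=np.array(s["tool_pos"]);R=np.array(s["ee_rot"])
for uv,z in (((323,200),.002),((321,250),.005),((321,250),.002),((320,378),.009),((320,394),.002)): print(uv,z,(R.T@(ray(f,uv,p[2]+z)-p))*1e3)
g=cv2.cvtColor(f["pixels"],cv2.COLOR_RGB2GRAY); print(g[185:260:3,323])
h=cv2.cvtColor(cv2.imread('pics/w12.png'),cv2.COLOR_BGR2GRAY);print(h[150:200:2,322],h[290:312:2,321]); print(h[150:200:2,340])
# w12 rays
A=np.array(f["attitude"]);F=dict(f);s12=np.array([[.142,.99,0],[.99,-.142,0],[0,0,-1]])
F["attitude"]=s12@R.T@A;F["xyz"]=[0.48462559,0.16417191,0.24726432]
p12=np.array([.47569,.10014,0])
for uv in ((322,160.4),(322,170),(321,303.3)): print(uv,ray(F,uv,.007),(s12.T@(ray(F,uv,.007)-p12))*1e3)
E
```

```text
(323, 200) 0.002 [43.25182206  0.69002915 -2.03558285]
(321, 250) 0.005 [22.74229048 -0.16624693 -5.01831414]
(321, 250) 0.002 [21.83723662 -0.17430266 -2.01757256]
(320, 378) 0.009 [-36.19637078  -0.72901679  -8.97011408]
(320, 394) 0.002 [-50.34811696  -0.8026105   -1.95858222]
[ 48  47  47  46  47  77 169 203 196 201 201 204 203 202 202 201 195 192
 194 195 195 193 186 146 228]
[136 135 136 136 131  87  78  79  82  85 107 134 132 134 131 126 138 137
 135 136 137 133 137 116 131] [128 130 128 134 137 137 135 145 150 153 152]
[135 139 139 139 138 142 141 145 148 147 148 151 149 149 150 150 148 149
 150 149 149 149 148 148 147]
(322, 160.4) [0.48347829 0.15503799 0.007     ] [55.45495116 -0.08510942 -7.        ]
(322, 170) [0.48256384 0.14872141 0.007     ] [49.07167878 -0.0934562  -7.        ]
(321, 303.3) [0.4676485  0.05096096 0.007     ] [-49.82913984  -0.97766648  -7.        ]
```

The first reading included the rod's shadow. Both pictures now agree that the plug's middle lies 5.5 mm behind the TCP, so I correct for that.

```bash

python3 -m creep '[[[5.5,-0.5,-40],[0,0,0],0.05],[[5.5,-0.5,-65],[0,0,0],0.05],[[5.5,-0.5,-65],[0,0,0],0.05],[[5.5,-0.5,-65],[0,0,0],0.05],[[5.5,-0.5,-80],[0,0,0],0.05],[[5.5,-0.5,-88],[0,0,0],0.05],[[5.5,-0.5,-91],[0,0,0],0.05],[[5.5,-0.5,-91],[0,0,0],0.05],[[5.5,-0.5,-91],[0,0,0],0.05]]'
```

```text
t: 23.15
tool_pos: [0.4669, -0.2291, 0.023]
ee_rot: [[0.982, 0.19, 0.001], [0.19, -0.982, -0.001], [0.001, 0.001, -1.0]]
ft_force: [-0.5, 0.4, -0.8]
width: 0.16
```

```bash

python3 -m creep '[[[0,0.5,-2.5],[0,0,0],0.05],[[0,0.5,-2.5],[0,0,0],0.05],[[0,0.5,-2.5],[0,0,0],0.45],[[0,0.5,-2.5],[0,0,0],0.45],[[0,0.5,0],[0,0,0],0.45],[[0,0.5,20],[0,0,0],0.45],[[0,0.5,60],[0,0,0],0.45],[[-30,0.5,100],[0,0,0],1],[[-60,0.5,130],[0,0,0],1],[[-60,0.5,130],[0,0,0],1],[[-60,0.5,130],[0,0,0],1]]'
python3 - <<'E'
from h import *
f=shot("wrist","w15")
for b in bot.boxes_of("plug","wrist")[:2]: print(b, ray(f,b["uv"],.022))
E
python3 -m creep '[[[60,434,-20],[0,0,60.4],1],[[60,434,-20],[0,0,60.4],1],[[60,434,-20],[0,0,60.4],1],[[60,434,-20],[0,0,60.4],1],[[60,434,-20],[0,0,60.4],1],[[60,434,-20],[0,0,60.4],1],[[60,434,-20],[0,0,60.4],1],[[60,434,-20],[0,0,60.4],1],[[60,434,-20],[0,0,60.4],1],[[60,434,-20],[0,0,60.4],1],[[60,434,-20],[0,0,60.4],1],[[60,434,-20],[0,0,60.4],1]]'
python3 - <<'E'
from h import *
f=shot("wrist","w16"); s=bot.sense();print(s["tool_pos"])
for b in bot.boxes_of("counter","wrist")[:3]: print(b, ray(f,b["uv"],.034))
g=cv2.cvtColor(np.asarray(f["pixels"]),cv2.COLOR_RGB2GRAY)
e=proj(f,[.4655,.2055,.034]).astype(int);print(e)
k,l,st,c=cv2.connectedComponentsWithStats((g<75).astype(np.uint8)); w=l[e[1]-25:e[1]+25,e[0]-25:e[0]+25].ravel(); i=np.bincount(w[w>0]).argmax(); print(st[i])
pts=np.argwhere(l==i)[:,::-1]
for z in(.034,.017):
  P=np.array([ray(f,p,z)[:2] for p in pts])*1e3
  print(z,cv2.minAreaRect(np.float32(P)))
a=cv2.imread('pics/w15.png')[100:400,120:520];b=cv2.imread('pics/w16.png')[100:400,120:520];cv2.imwrite('pics/c.png',np.hstack([a,b]))
E
```

```text
t: 24.25
tool_pos: [0.4069, -0.2288, 0.1534]
ee_rot: [[0.982, 0.189, 0.003], [0.189, -0.982, -0.002], [0.002, 0.002, -1.0]]
ft_force: [0.2, 0.3, -0.9]
width: 1.001
{'uv': [332.9, 166.2], 'p': 0.8} [ 0.45781867 -0.22852493  0.022     ]
{'uv': [335.5, 0.9], 'p': 0.48} [ 0.56863166 -0.20826379  0.022     ]
t: 25.55
tool_pos: [0.4656, 0.2051, 0.131]
ee_rot: [[0.32, 0.947, -0.003], [0.947, -0.32, -0.001], [-0.002, -0.002, -1.0]]
ft_force: [-0.4, -0.1, 0.2]
width: 1.001
[0.46578994 0.20478365 0.13135613]
{'uv': [321.0, 231.7], 'p': 0.91} [0.4665198  0.21070041 0.034     ]
{'uv': [415.0, 59.5], 'p': 0.87} [0.5587099  0.29755383 0.034     ]
{'uv': [461.6, 208.0], 'p': 0.67} [0.56544016 0.19522893 0.034     ]
[321 238]
[ 290  192   62   84 4397]
0.034 ((465.519775390625, 208.606201171875), (61.34546661376953, 43.2633056640625), 71.28350067138672)
0.017 ((464.0393981933594, 204.51376342773438), (65.67728424072266, 46.31827163696289), 71.28350067138672)
```

View pics/c.png

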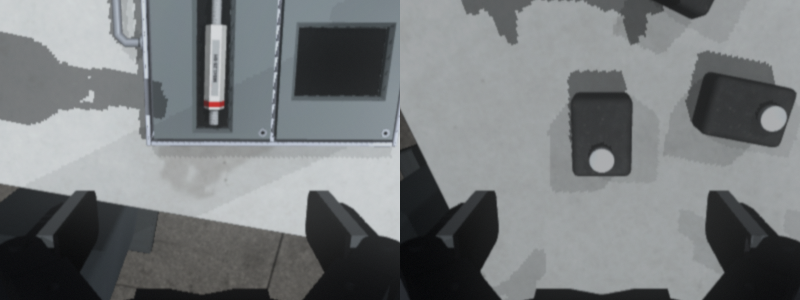

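Left half: the plug lies in its slot at (213,70), running along it. Right half: the target counter is at (602,134), square to the tool; its neighbour's edge is at column 692, about 64 mm off, so I go down only partly open.

```bash

python3 -m creep '[[[0,2.5,-30],[0,0,0],0.75],[[0,2.5,-60],[0,0,0],0.75],[[0,2.5,-60],[0,0,0],0.75],[[0,2.5,-95],[0,0,0],0.75],[[0,2.5,-119],[0,0,0],0.75],[[0,2.5,-119],[0,0,0],0.75],[[0,2.5,-119],[0,0,0],0.5],[[0,2.5,-119],[0,0,0],0.35],[[0,2.5,-119],[0,0,0],0.35],[[0,2.5,-119],[0,0,0],0.35],[[0,2.5,-119],[0,0,0],0.35],[[0,2.5,-119],[0,0,0],0.35]]' 40
python3 -m creep '[[[0,0,20],[0,0,0],0.35],[[0,0,60],[0,0,0],0.35],[[0,0,110],[0,0,0],0.35],[[0,0,110],[0,0,0],0.35],[[0,0,110],[0,0,0],0.35]]'
python3 - <<'E'
from h import *
f=shot("wrist","w17");s=bot.sense();p=np.array(s["tool_pos"]);R=np.array(s["ee_rot"]);print(p)
for b in bot.boxes_of("counter","wrist")[:2]: print(b, R.T@(ray(f,b["uv"],p[2]+.022)-p))
E
```

```text
t: 26.85
tool_pos: [0.4682, 0.2086, 0.0152]
ee_rot: [[0.32, 0.947, 0.004], [0.947, -0.32, 0.001], [0.002, 0.003, -1.0]]
ft_force: [-0.7, -0.2, 7.5]
width: 0.503
t: 27.35
tool_pos: [0.4679, 0.2087, 0.1253]
ee_rot: [[0.32, 0.948, 0.004], [0.948, -0.32, 0.001], [0.003, 0.004, -1.0]]
ft_force: [0.1, 0.0, -0.6]
width: 0.506
[0.46623535 0.20823326 0.12347809]
{'uv': [322.4, 304.8], 'p': 0.84} [ 0.00611224  0.00133794 -0.02199773]
{'uv': [412.9, 67.3], 'p': 0.81} [ 0.09053783  0.03100874 -0.02196227]
```

```bash

python3 - <<'E'
from h import *
f=shot("wrist","w18");s=bot.sense();p=np.array(s["tool_pos"]);R=np.array(s["ee_rot"])
g=cv2.cvtColor(f["pixels"],cv2.COLOR_RGB2GRAY)
print(p,[ (v,int(g[v,305]),int(g[v,335])) for v in range(190,300,4)])
for x in(.025,.030,.035): print(x,proj(f,p+R@np.array([x,0,-.019])), proj(f,p+R@np.array([x,0,.012])))
E
python3 -m creep '[[[13,-537,0],[0,0,29.2],0.35],[[13,-537,0],[0,0,29.2],0.35],[[13,-537,0],[0,0,29.2],0.35],[[13,-537,0],[0,0,29.2],0.35],[[13,-537,0],[0,0,29.2],0.35],[[13,-537,0],[0,0,29.2],0.35],[[13,-537,0],[0,0,29.2],0.35],[[13,-537,0],[0,0,29.2],0.35],[[13,-537,0],[0,0,29.2],0.35],[[13,-537,0],[0,0,29.2],0.35],[[13,-537,0],[0,0,29.2],0.35],[[13,-537,0],[0,0,29.2],0.35]]'
python3 -m creep '[[[0,0,0],[0,0,0],0.35],[[0,0,0],[0,0,0],0.35],[[0,0,0],[0,0,0],0.35]]'
```

```text
[0.46478485 0.20774286 0.12171846] [(190, 120, 193), (194, 122, 192), (198, 125, 193), (202, 196, 191), (206, 195, 194), (210, 196, 190), (214, 196, 192), (218, 195, 192), (222, 197, 196), (226, 196, 193), (230, 193, 194), (234, 53, 59), (238, 48, 46), (242, 46, 46), (246, 46, 44), (250, 48, 48), (254, 50, 49), (258, 50, 49), (262, 49, 49), (266, 46, 47), (270, 46, 46), (274, 65, 43), (278, 65, 43), (282, 66, 41), (286, 65, 57), (290, 63, 65), (294, 63, 67), (298, 64, 66)]
0.025 [321.35743076 255.36180828] [321.32779062 235.221042  ]
0.03 [321.33451771 242.660237  ] [321.30892492 224.73333117]
0.035 [321.31114836 229.70572098] [321.28975434 214.0761369 ]
t: 28.7
tool_pos: [0.479, -0.334, 0.1216]
ee_rot: [[-0.178, 0.984, -0.001], [0.984, 0.178, -0.002], [-0.001, -0.001, -1.0]]
ft_force: [0.2, 0.2, -0.1]
width: 0.506
t: 29.0
tool_pos: [0.4787, -0.3266, 0.1223]
ee_rot: [[-0.185, 0.983, -0.002], [0.983, 0.185, 0.002], [0.002, -0.002, -1.0]]
ft_force: [-0.7, 0.7, -0.5]
width: 0.508
```

```bash

python3 -m creep '[[[-0.5,1.5,-40],[0,0,0],0.35],[[-0.5,1.5,-70],[0,0,0],0.35],[[-0.5,1.5,-70],[0,0,0],0.35],[[-0.5,1.5,-80],[0,0,0],0.35],[[-0.5,1.5,-86],[0,0,0],0.35],[[-0.5,1.5,-90],[0,0,0],0.35],[[-0.5,1.5,-93],[0,0,0],0.35],[[-0.5,1.5,-93],[0,0,0],0.35],[[-0.5,1.5,-93],[0,0,0],0.35]]'
```

```text
t: 29.9
tool_pos: [0.4792, -0.3276, 0.0307]
ee_rot: [[-0.183, 0.983, 0.001], [0.983, 0.183, -0.001], [-0.001, 0.0, -1.0]]
ft_force: [-0.8, 0.2, -0.1]
width: 0.505
```

```bash

python3 -m creep '[[[0,1.5,-2],[0,0,0],0.35],[[0,1.5,-3],[0,0,0],0.35],[[0,1.5,-3],[0,0,0],0.35]]'
python3 -m creep '[[[0,0,0],[0,0,0],0.7],[[0,0,0],[0,0,0],0.7],[[0,0,1],[0,0,0],0.7],[[0,0,25],[0,0,0],0.7],[[0,0,65],[0,0,0],0.7],[[0,30,110],[0,0,0],0.9],[[0,75,150],[0,0,0],1],[[0,75,150],[0,0,0],1],[[0,75,150],[0,0,0],1],[[0,75,150],[0,0,0],1]]'
python3 - <<'E'
from h import *
f=shot("wrist","w19");t=shot("scene","s2")
for n,z in (("counter",.046),("ring_large",.027),("ring_small",.024),("plug",.022)):
  for b in bot.boxes_of(n,"wrist")[:1]: print(n,b, ray(f,b["uv"],z))
a=f["pixels"]; b=cv2.resize(t["pixels"][110:250,340:520],(640,498))
o=cv2.resize(np.vstack([a,b]),None,fx=.61,fy=.61)
o=np.hstack([cv2.resize(a,(400,300)),cv2.resize(t["pixels"][120:240,350:510],(400,300),interpolation=cv2.INTER_CUBIC)])
cv2.imwrite('pics/fin.png',cv2.cvtColor(o,cv2.COLOR_RGB2BGR))
E
```

```text
t: 30.2
tool_pos: [0.4789, -0.3258, 0.0273]
ee_rot: [[-0.183, 0.983, 0.0], [0.983, 0.183, 0.0], [-0.0, 0.0, -1.0]]
ft_force: [0.2, -0.1, -0.6]
width: 0.508
t: 31.2
tool_pos: [0.4786, -0.2509, 0.1764]
ee_rot: [[-0.183, 0.983, -0.001], [0.983, 0.183, -0.0], [-0.0, -0.001, -1.0]]
ft_force: [0.1, 0.6, -0.4]
width: 0.999
counter {'uv': [306.8, 305.7], 'p': 0.6} [ 0.47781529 -0.32020923  0.046     ]
ring_large {'uv': [443.6, 288.7], 'p': 0.98} [ 0.5981265  -0.29013506  0.027     ]
ring_small {'uv': [457.0, 197.5], 'p': 0.81} [ 0.58799998 -0.20779917  0.024     ]
plug {'uv': [302.9, 196.5], 'p': 0.81} [ 0.45795992 -0.23123362  0.022     ]
```

View pics/fin.png

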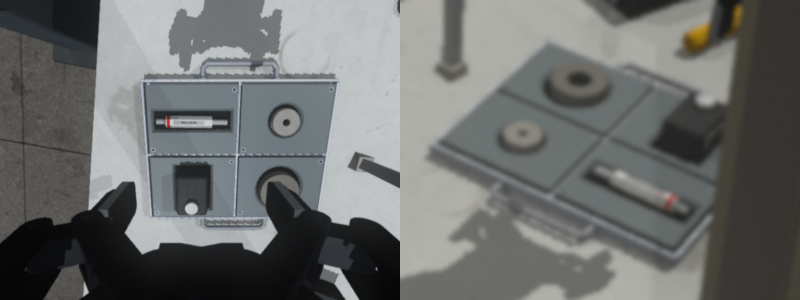

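Final picture: all four pieces lie within their recesses: plug (190,122), small ring (285,122), large ring (280,188), counter (193,190). The gripper is clear. Handing in.

```bash
python3 - <<'E'
from h import *
print(bot.sense()["t"],bot.close_job())
E
```

```text
the job is handed in; nothing more can be done
31.5 None
```

I put all four pieces into their own recesses in the order asked (large ring, small ring, plug, counter) and handed the job in at 31.5 s. The counter is the one of the four that stood nearest the base.

**Last checks:** The last wrist and scene pictures show each piece lying level within its own recess, with the gripper raised clear and open. I judged the seating by eye from these pictures and did not measure heights. While lowering the counter there was no contact force, down to about 1.5 mm above its floor.

**Disagreements:**
- **Large ring:** in the last picture the network put it about 16 mm from the recess centre, because a finger partly hid it. An earlier clear view had it within 2 mm.
- **Counter:** the network put it about 8 mm off along its length. I trusted the picture and the gripper position at release (about 2 mm off centre) over this.
- **Plug:** my first estimate of its middle was 5.5 mm off because I counted a shadow as part of the rod. I corrected this before placing it.

I did not move the caliper or the oil bottle, and I did not measure their positions again at the end.

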